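Free the clamp jig, seat its wing screw and back it off

ROBOT

A 7-joint arm with a two-finger parallel gripper is mounted at the origin on the work surface. World frame = base frame: x ahead of the robot, y to its left, z up, the work surface at z = 0. Lengths are in m, angles in degrees, forces in N, time in s.
With the tool pointing down it reaches from about 0.4 to 0.875 m from the base axis. Payload 19.3 kg.
Tool frame: the origin (TCP) lies between the finger pads; the fingertips stand ahead of it and the grasp point (between the pads) lies 6 mm ahead of it (env.tip_reach is the z of the fingertips in the tool frame, in m); z points along the fingers, y is the direction in which the jaws open and shut (so a half turn about z gives the same grasp; the last joint's range is limited). The gripper opens to 85 mm and grips with 20 to 120 N. Pads are 22 mm wide; open, the fingers measure 114 mm over their backs; the gripper's body (76 mm by 85 mm) begins 54 mm behind the grasp point. The pads swing forward as they close: fully open they stand 13 mm farther back than shut.
Start: joints at [-67.85, 29.874, -2.08, 91.645, 1.215, 58.505, -6.463], TCP at [0.276, 0.561, 0.256] pointing down, gripper open.
Joint ranges: [-166.77, 166.77], [-17.47, 122.26], [-85.68, 81.53], [9.62, 139.38], [-72.42, 252.41], [9.2, 110.78], [-144.41, 144.41]. Speed limits (degrees/s): [108.29, 108.29, 136.94, 136.94, 172.46, 172.46, 172.46].

INTERFACE

Orientations are given as [roll, pitch, yaw] about the fixed x, y, z axes, in that order (R = Rz(yaw) Ry(pitch) Rx(roll)).
In Python, from plant import env, cams, job_done gives the robot as it stands. The module is installed in compiled form; this text tells all that it offers.
- The arm moves only by the tool carry_out, never from a script. Its arguments are lists of equal length, an entry for each row: "delta_pos": the shift along the world's x, y, z in m, a list of three; "turn": the turn, a rotation vector about the world's x, y, z in degrees, a list of three; "hand": the opening in per cent of the stroke, from 0 (shut) to 100 (fully open). A call has 1 to 8 rows; each row shifts and turns the commanded pose from where the row before left it; what a row does not reach is not made up. A row lasts 1/12 s, in which the tool goes at most 41.7 mm and 7.16 degrees, less where a joint would pass 70% of its speed; a pose out of reach is approached as far as the arm can. A call is refused whole if a number of a shift passes 0.0417 or a number of a turn 7.16, either way. A call with a gripper value outside its range is refused whole. The fingers move at their own pace and stop on an object; "newtons" is the grip in N (left out, the last holds). Time passes only in rows, so rows that do not move let the fingers close. It gives the time, the measured TCP pose, the force and the opening at its end, in the units of the state.
- env.get_obs(): the state, without advancing time (a new reading comes with each control period).
- cams.camera(name): name is "scene" or "top" or "wrist"; returns a dict with "color" (480x640x3 uint8, red, green, blue), "fov_y" (degrees; the focal length in pixels is half the picture's height over the tangent of half this angle, whatever the lens; pixels are square), "cx", "cy" (the principal point, pixels), "cam_to_world" (4x4, takes a point from camera to world coordinates); the wrist camera has in their place "tool_from_camera" (4x4, takes a point from camera to tool coordinates, whose origin is the TCP and whose axes are the flange's). Camera axes: x right, y down, z forward; pixel columns grow to the right and rows downward; lengths in m; the calibration is good to about 2 mm. A picture is of the moment at which its call begins: read the wrist's pose just before it. There is no depth.
- job_done(): hands the job in, once; it reports no verdict.
Trained networks look in the newest picture that a camera, given by its name, has taken for a name from the list of things; names that differ only in an ending like _2 or _b are one class to them, and where a whole thing is asked for, a point or a joint stands for the part that bears it (a point fixed in the world has none). Each returns a list of dicts, best first, with "score" (0 to 1); they miss things now and then, are a little off and sometimes report something else, mostly with a low value. They report only what shows in the picture. A call takes as long as a camera call. They do not tell look-alikes from the thing itself.
- cams.regions_of(camera, thing): "mask" (480x640 bool, what is visible of it) and "at" ([column, row] in pixels, amid what is visible of it).
The state is a dict: "time_s": time; "q": joint angles; "joint_velocities": joint speeds; "joint_efforts": joint torques, N m; "ee_pos": TCP position; "eef_rot": TCP orientation; "wrist_force": force on the tool from outside, world axes, zero at the start; "torque": the same for the moment, N m; "grip_width": finger opening in m.
Only numpy, scipy, OpenCV 4.12 (cv2) and the standard library are available. Lean on these libraries where they do the work, as an engineer would, in place of code of your own. Each camera call takes 0.05 s, during which the arm holds its last target. There are 200 camera calls.

TASK

Lift the handled tin off the mould in the clamp jig and set it down upright on the bench beside the jig. Then turn the jig's wing screw clockwise until it seats, back it off a quarter turn so that the shell under it can be shifted, and finish while still gripping the screw there. Do not drop or tip the tin, and leave the other things on the bench where they are.

Things in the scene. Friction and masses are not known exactly. Their poses are not given: they have to be found in the camera images.
- jig: Clamp jig fixed to the bench; origin: centre of underside. Board 190 (x) x 350 (y) x 15 mm with a grey mould: flat block 130 x 130 mm at own y = -85 mm, top 55 mm above bench, where the tin starts; black shell on the lower +y part. Over it, at y = +85 mm, a dark steel bridge bar along x, 185 x 34 mm, top at 80 mm, holds the screw at its middle. Bench is clear for 150 mm beyond the board's -y end.
- can: Rectangular closed tin of bare metal, body 100 (own x) x 62 (own y) x 84 mm high, 0.3 to 0.6 kg, origin at the centre of its underside, own z up. Loose; it starts upright on the high end of the mould, turned up to 0.6 rad against the jig.
- can_handle (a point): Middle of the tin's handle: a straight horizontal round bar 12 mm thick and 84 mm long along the tin's own x, 130 mm above the tin's underside and centred over it (40 mm free below the bar), held by a thin post at either end.
- wing (a point): Steel wing head of the screw: upright flat bar 56 mm long (own x), 12 mm wide (own y), 28 mm high; this point is its centre, on the vertical screw axis (own x = 0 of the jig), 108 mm above the bench, its underside 14 mm above the bridge bar. Turns with the screw, grip it across the 12 mm. Its height does not change as it turns.
- screw (a joint): Angle the screw is backed off from its seat, rad: 0 = seated on a hard stop, grows anticlockwise seen from above (loosening). At 0 the wing lies along the jig's own x, in line with the bridge bar; at a quarter turn (1.57) square across it. Starts at 0.7 to 2.2. Stiff (about 0.1 N m friction), stays where it is left.
- sanding_block: Bystander, leave alone: cork sanding block, 110 x 65 x 32 mm, origin on its underside or axis.
- cup: Bystander, leave alone: open white plastic cup, 70 mm across the rim and 70 mm high, origin on its underside or axis.
- shell: Bystander, leave alone: loose black formed plastic shell, 130 x 170 mm flange, 32 mm high, origin on its underside or axis.
- screwdriver: Bystander, leave alone: screwdriver lying on the bench, origin on its underside or axis.
Things that resemble listed ones, but are neither listed nor needed, are in the scene too. Of the things shaped like the can, the metal one is meant.

How it is judged (in metres and radians):
On the way, in this order (a step that is already met when the one before it is completed fails the run):
1. the tin is lifted clear of the mould (z of can in the frame of jig above 0.065 m and contact force between the fingers and can above 0.5 N and contact force between can and jig below 0.05 N), for 0.2 s.
2. the tin stands upright on the bench beside the jig, let go (height (world z) of can below 0.006 m and angle between can's own z axis and vertical below 0.1 rad and horizontal distance between can and jig below 0.42 m and contact force between the fingers and can below 0.1 N and linear speed of can below 0.02 m/s), for 0.3 s.
3. the screw is turned home against its seat (value of joint screw below 0.07 rad and contact force between the fingers and screw above 1 N), for 0.2 s.
At the end, for the whole second after the job is handed in: Screw at rest a quarter turn back from its seat (1.34 to 1.80 rad), its wing still gripped (over 2 N, grasp point within 30 mm of the wing centre); tin upright (0.1 rad), released and at rest on the bench within 0.42 m of the jig centre; bystanders not moved over 30 mm (all of step 2 and value of joint screw between 1.34 and 1.8 rad and velocity of joint screw between -0.05 and 0.05 rad/s and contact force between the fingers and screw above 2 N and distance between the grasp point and wing below 0.03 m); the arm keeps its last pose, push and grip.
It fails at once if the tin is tipped (angle between can's own z axis and vertical above 0.5 rad).
It fails at once if the tin is dropped: falling with nothing touching it (height (world z) of can above 0.02 m and contact force between can and anything else below 0.01 N and linear speed of can above 0.2 m/s).
It fails at once if a bystander is pushed away (distance of any of sanding_block, cup, shell, screwdriver from where it was at the start of the episode above 0.03 m).
It also fails if it takes over 59 s, if anything falls off the work surface, if the arm or the gripper's body presses on something with over 40 N, if the wrist force passes 120 N, or if a joint passes its speed limit or range.

## Working session

There is one attempt and no reset: what is moved stays moved. The work goes in short steps, Python scripts to look and compute and a tool call to move; the robot and the scene stay as the last step left them, time stands still between calls to the robot, and variables do not carry over. Pictures are saved under pics/ and viewed, about 8 in all and at most 12, crops included, and the job is handed in when it is done.

Besides the shell and the picture viewer there is one more tool, called after "Emit:" as name(argument=value, ...) on one line, values as JSON. carry_out: Moves the arm, as the interface text tells. Its arguments: {"type":"object","properties":{"delta_pos":{"type":"array"},"turn":{"type":"array"},"hand":{"type":"array"},"newtons":{"type":"number"}},"required":["delta_pos","turn","hand"]}

```bash
mkdir -p pics; cat > h.py <<'E'
import numpy as np, cv2
from plant import env, cams, job_done
def f(c): return 240/np.tan(np.radians(c["fov_y"])/2)
def ray2z(c,uv,z,T=None):
    T=c["cam_to_world"] if T is None else T
    T=np.array(T)
    d=T[:3,:3]@np.array([(uv[0]-c["cx"])/f(c),(uv[1]-c["cy"])/f(c),1]);o=T[:3,3]
    return o+d*(z-o[2])/d[2]
def proj(c,p,T=None):
    T=np.array(c["cam_to_world"] if T is None else T)
    q=T[:3,:3].T@(np.array(p)-T[:3,3]);return np.array([q[0]/q[2]*f(c)+c["cx"],q[1]/q[2]*f(c)+c["cy"]])
E
python3 - <<'E'
from h import *
s=env.get_obs();print({k:np.round(v,3) for k,v in s.items()},env.tip_reach)
for n in("scene","top"):
    c=cams.camera(n);cv2.imwrite(f"pics/{n}.png",c["color"][:,:,::-1])
    print(n,c["fov_y"],c["cx"],c["cy"],np.round(c["cam_to_world"],3).tolist())
    for t in("jig","can","wing","can_handle","screw","cup","sanding_block"):
        print(t,[(round(r["score"],2),np.round(r["at"]).tolist(),int(r["mask"].sum())) for r in cams.regions_of(n,t)])
E
```

```text
{'time_s': np.float64(0.0), 'q': array([-67.85 ,  29.908,  -2.081,  91.674,   1.215,  58.504,  -6.464]), 'joint_velocities': array([-0.041, -0.035, -0.002,  0.099,  0.001,  0.018, -0.063]), 'joint_efforts': array([ 1.0000e-03, -9.2712e+01,  1.9810e+00, -3.6995e+01,  1.8000e-02,
        8.0000e-03,  0.0000e+00]), 'ee_pos': array([0.276, 0.561, 0.256]), 'eef_rot': array([-1.79936e+02,  5.00000e-03,  1.53827e+02]), 'wrist_force': array([-0.346,  0.21 ,  0.651]), 'torque': array([-0.01 ,  0.062,  0.005]), 'grip_width': np.float64(0.085)} 0.025
scene 53.82929336993654 320.83899366356303 234.79357642405256 [[0.068, 0.77, -0.634, 1.388], [0.998, -0.043, 0.055, -0.049], [0.015, -0.636, -0.771, 1.107], [0.0, 0.0, 0.0, 1.0]]
jig [(0.88, [371.0, 259.0], 6023)]
can [(0.91, [332.0, 242.0], 1338), (0.63, [157.0, 275.0], 973), (0.61, [254.0, 297.0], 1546), (0.57, [310.0, 197.0], 1332), (0.56, [320.0, 322.0], 1679)]
wing [(0.55, [391.0, 240.0], 209)]
can_handle [(0.98, [316.0, 323.0], 1650), (0.85, [256.0, 299.0], 1666), (0.68, [311.0, 199.0], 1361), (0.55, [334.0, 237.0], 1362)]
screw [(0.51, [392.0, 240.0], 213)]
cup [(0.91, [463.0, 266.0], 661)]
sanding_block [(0.63, [156.0, 274.0], 983)]
top 53.38700427327842 320.3997457429371 244.98520118682796 [[-0.018, -0.996, 0.091, 0.46], [-1.0, 0.018, -0.002, -0.001], [0.0, -0.091, -0.996, 1.429], [0.0, 0.0, 0.0, 1.0]]
jig [(0.85, [269.0, 249.0], 6528)]
can [(0.88, [318.0, 318.0], 911), (0.87, [319.0, 173.0], 940), (0.73, [240.0, 238.0], 116), (0.68, [375.0, 197.0], 1039)]
wing [(0.45, [242.0, 239.0], 115), (0.4, [266.0, 249.0], 6499)]
can_handle [(0.82, [319.0, 177.0], 987), (0.66, [305.0, 245.0], 973), (0.6, [369.0, 197.0], 1088), (0.56, [316.0, 319.0], 876)]
screw [(0.51, [172.0, 227.0], 543)]
cup [(0.78, [174.0, 222.0], 513)]
sanding_block [(0.77, [468.0, 240.0], 903)]
```

View pics/scene.png

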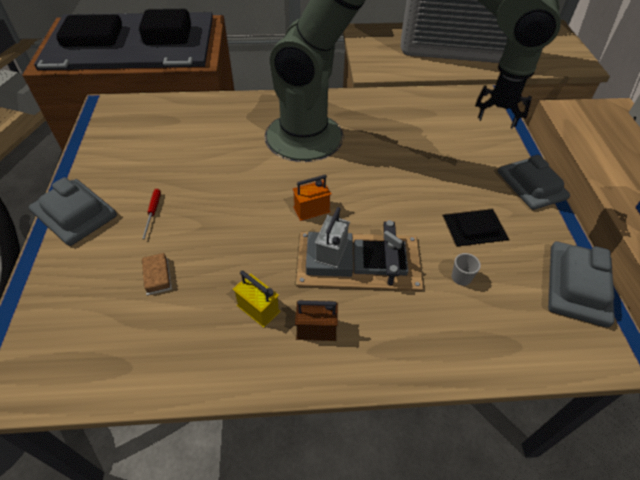

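View pics/top.png

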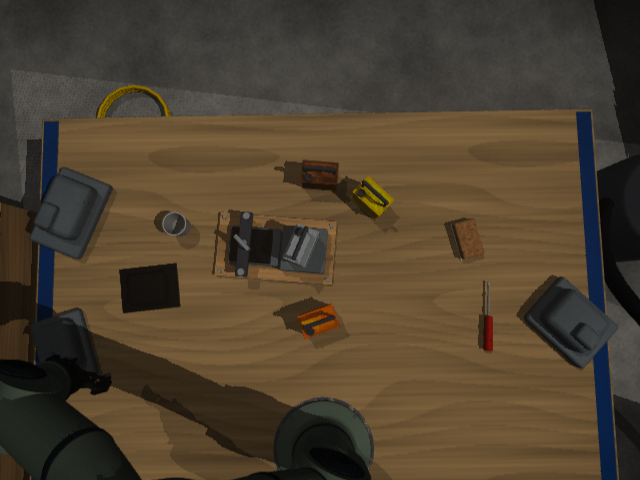

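The scene view shows the metal tin on the jig at about (332,240), with the wing at (391,240). Orange, yellow and brown look-alikes stand around it. In the top view the board corners are near (220,211), (337,222), (333,285) and (215,276), the tin is at (302,243) and the wing at (241,241).

```bash
python3 - <<'E'
from h import *
c=cams.camera("top");s=c["color"]
cr=cv2.resize(s[195:300,205:345],None,fx=5.6,fy=5.6,interpolation=cv2.INTER_CUBIC);cv2.imwrite("pics/topcrop.png",cr[:,:,::-1])
P=[ray2z(c,p,.015)[:2] for p in((220,211),(337,222),(333,285),(215,276))]
print(np.round(P,3),np.mean(P,0), np.linalg.norm(P[0]-P[1]),np.linalg.norm(P[1]-P[2]))
r=(P[1]+P[2]-P[0]-P[3]);print("jig -y dir yaw",np.degrees(np.arctan2(r[1],r[0])))
print("tin",ray2z(c,(300,243),.14+.055),"wing",ray2z(c,(241,241),.108))
for n,p in dict(yel=(372,197),brown=(320,175),orange=(320,320),cork=(468,240)).items(): print(n,np.round(ray2z(c,p,.05),3))
E
```

```text
[[ 0.696  0.295]
 [ 0.656 -0.054]
 [ 0.469 -0.038]
 [ 0.502  0.31 ]] [0.58095077 0.12813626] 0.35169502642972816 0.18795413819492754
jig -y dir yaw -95.94075334788722
tin [0.57819754 0.04984312 0.195     ] wing [0.59515562 0.21734163 0.108     ]
yel [ 0.723 -0.157  0.05 ]
brown [ 0.792 -0.006  0.05 ]
orange [0.37  0.002 0.05 ]
cork [ 0.592 -0.432  0.05 ]
```

View pics/topcrop.png

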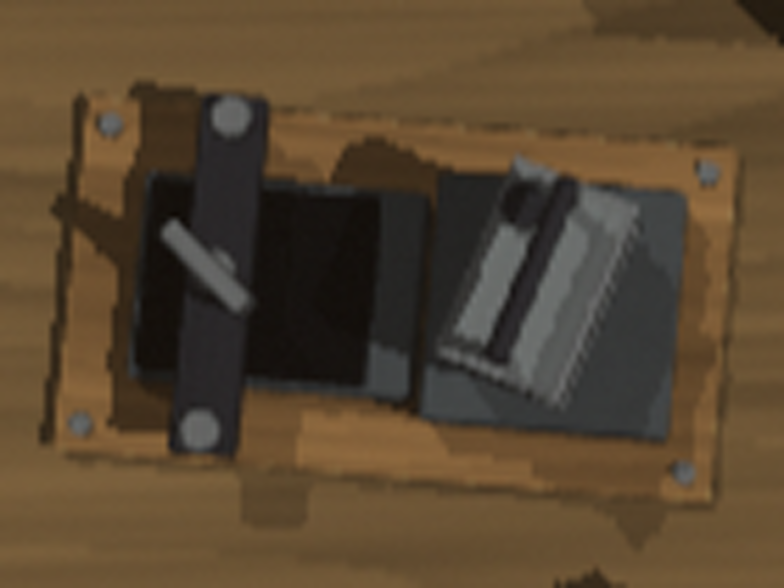

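Crop: the tin's handle runs from (570,185) to (500,355), and the wing from (168,228) to (247,305). The board corners agree with the first reading.

```bash
python3 - <<'E'
from h import *
c=cams.camera("top")
k=lambda x,y:(205+x/5.6,195+y/5.6)
def seg(a,b,z):
    a=ray2z(c,k(*a),z);b=ray2z(c,k(*b),z);d=b-a
    print(np.round((a+b)/2,4),np.linalg.norm(d),"yaw",np.degrees(np.arctan2(d[1],d[0])))
seg((570,185),(500,355),.188);seg((168,228),(247,305),.12)
J=[.581,.128];a=np.radians(-5.94);R=np.array([[np.cos(a),-np.sin(a)],[np.sin(a),np.cos(a)]])
for p in((0,.085),(0,-.085),(0,-.235)):print(p,R@p+J)
w=cams.camera("wrist");print(w["fov_y"],w["cx"],w["cy"],np.round(w["tool_from_camera"],3).tolist())
print(env.get_obs()["time_s"])
E
```

```text
[0.5784 0.0487 0.188 ] 0.08593696283699943 yaw 156.8377005506858
[0.5895 0.2125 0.12  ] 0.054786308489910965 yaw -135.04069090269016
(0, 0.085) [0.58979639 0.21254362]
(0, -0.085) [0.57220361 0.04345638]
(0, -0.235) [ 0.55668057 -0.10573824]
58.53911238637108 324.2823062795809 243.45211166661818 [[0.0, -0.963, -0.271, 0.069], [1.0, 0.0, -0.0, 0.001], [0.001, -0.271, 0.963, -0.118], [0.0, 0.0, 0.0, 1.0]]
0.95
```

Emit:
carry_out(delta_pos=[[0.0144,-0.0244,0.002],[0.0144,-0.0244,0.002],[0.0144,-0.0244,0.002],[0.0144,-0.0244,0.002],[0.0144,-0.0244,0.002],[0.0144,-0.0244,0.002],[0.0144,-0.0244,0.002]], turn=[[0,0,1],[0,0,1],[0,0,1],[0,0,0],[0,0,0],[0,0,0],[0,0,0]], hand=[100,100,100,100,100,100,100])

```text
time_s: 1.53
ee_pos: [0.377, 0.3889, 0.2705]
eef_rot: [180.0, 0.0, 156.8]
wrist_force: [0.8, 1.1, 0.3]
grip_width: 0.0853
```

Emit:
carry_out(delta_pos=[[0.0144,-0.0244,0.002],[0.0144,-0.0244,0.002],[0.0144,-0.0244,0.002],[0.0144,-0.0244,0.002],[0.0144,-0.0244,0.002],[0.0144,-0.0244,0.002],[0.0144,-0.0244,0.002]], turn=[[0,0,0],[0,0,0],[0,0,0],[0,0,0],[0,0,0],[0,0,0],[0,0,0]], hand=[100,100,100,100,100,100,100])

```text
time_s: 2.12
ee_pos: [0.4779, 0.218, 0.2846]
eef_rot: [180.0, 0.0, 156.8]
wrist_force: [1.1, 0.1, -0.3]
grip_width: 0.0855
```

Emit:
carry_out(delta_pos=[[0.0144,-0.0244,0.002],[0.0144,-0.0244,0.002],[0.0144,-0.0244,0.002],[0.0144,-0.0244,0.002],[0.0144,-0.0244,0.002],[0.0144,-0.0244,0.002],[0.0144,-0.0244,0.002],[0,0,0]], turn=[[0,0,0],[0,0,0],[0,0,0],[0,0,0],[0,0,0],[0,0,0],[0,0,0],[0,0,0]], hand=[100,100,100,100,100,100,100,100])

```text
time_s: 2.78
ee_pos: [0.5801, 0.043, 0.2986]
eef_rot: [-179.9, 0.1, 156.5]
wrist_force: [0.4, -0.6, 0.4]
grip_width: 0.0855
```

```bash
cat >> h.py <<'E'
from scipy.spatial.transform import Rotation as Ro
def wrist(name):
    s=env.get_obs();c=cams.camera("wrist")
    T=np.eye(4);T[:3,:3]=Ro.from_euler("xyz",s["eef_rot"],degrees=True).as_matrix();T[:3,3]=s["ee_pos"]
    cv2.imwrite(f"pics/{name}.png",c["color"][:,:,::-1])
    np.save(f"pics/{name}.npy",T@np.array(c["tool_from_camera"]))
    print({k:np.round(s[k],3) for k in("time_s","ee_pos","eef_rot","q","wrist_force","grip_width")})
    return c,T@np.array(c["tool_from_camera"])
E
python3 - <<'E'
from h import *
c,T=wrist("w1")
print("expect",proj(c,[.5784,.0487,.191],T))
E
```

```text
{'time_s': np.float64(2.783), 'ee_pos': array([0.58 , 0.043, 0.299]), 'eef_rot': array([-1.79919e+02,  1.23000e-01,  1.56499e+02]), 'q': array([-15.448,  23.586,   7.337,  95.975,  -3.209,  60.589,  59.356]), 'wrist_force': array([ 0.358, -0.558,  0.417]), 'grip_width': np.float64(0.085)}
expect [331.72439795 246.5179954 ]
```

View pics/w1.png

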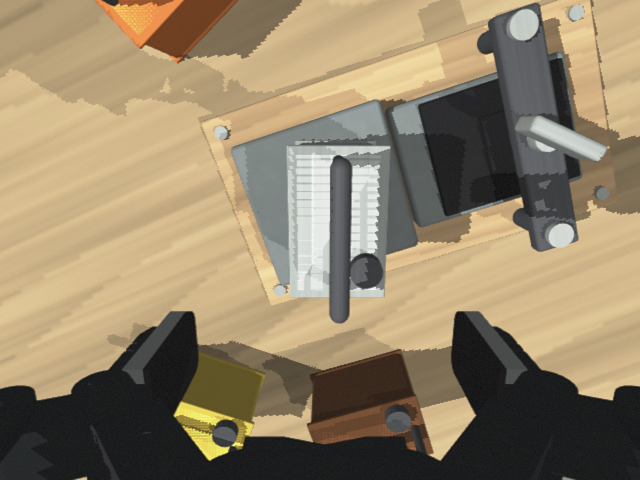

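The wrist view shows the handle bar vertical from (340,155) to (340,322), the wing at about (520,120) to (605,153), and nothing in the way of the fingers.

```bash
python3 - <<'E'
from h import *
c=cams.camera("wrist");T=np.load("pics/w1.npy");k=lambda p,z:ray2z(c,p,z,T)
a,b=k((340,157),.185),k((340,322),.185);d=a-b
print((a+b)/2,np.linalg.norm(d),np.degrees(np.arctan2(d[1],d[0])))
print(proj(c,[.59,.2125,.122],T))
P=[k(p,.015) for p in((203,123),(271,303))];print(P,np.linalg.norm(P[0]-P[1]))
s=env.get_obs();print(s["ee_pos"],s["eef_rot"])
E
```

```text
[0.58054035 0.05294198 0.185     ] 0.09621060381395137 157.08770383705635
[562.33957422 139.23024016]
[array([ 0.47352188, -0.03000868,  0.015     ]), array([ 0.65696708, -0.04925351,  0.015     ])] 0.18445190471417358
[0.57831788 0.04755952 0.29815857] [-1.79989710e+02 -2.10684358e-03  1.56718945e+02]
```

Emit:
carry_out(delta_pos=[[0.0012,0.0034,-0.018],[0,0,-0.018],[0,0,-0.018],[0,0,-0.018],[0,0,-0.018],[0,0,-0.018],[0,0,0],[0,0,0]], turn=[[0,0,0],[0,0,0],[0,0,0],[0,0,0],[0,0,0],[0,0,0],[0,0,0],[0,0,0]], hand=[100,100,100,100,100,100,100,60], newtons=50)

```text
time_s: 3.55
ee_pos: [0.5788, 0.0528, 0.1901]
eef_rot: [-180.0, -0.1, 156.9]
wrist_force: [0.9, 0.1, 0.9]
grip_width: 0.0752
```

Emit:
carry_out(delta_pos=[[0,0,0],[0,0,0],[0,0,0],[0,0,0],[0,0,0],[0,0,0],[0,0,0],[0,0,0]], turn=[[0,0,0],[0,0,0],[0,0,0],[0,0,0],[0,0,0],[0,0,0],[0,0,0],[0,0,0]], hand=[40,25,15,0,0,0,0,0], newtons=50)

```text
time_s: 4.22
ee_pos: [0.5796, 0.0523, 0.1908]
eef_rot: [180.0, 0.0, 156.8]
wrist_force: [0.0, 2.4, 5.7]
grip_width: 0.0102
```

Emit:
carry_out(delta_pos=[[0,0,0.002],[0,0,0.004],[0,0,0.006],[0,0,0.008],[0,0,0.008],[0,0,0.006],[0,0,0.004],[0,0,0.002]], turn=[[0,0,0],[0,0,0],[0,0,0],[0,0,0],[0,0,0],[0,0,0],[0,0,0],[0,0,0]], hand=[0,0,0,0,0,0,0,0], newtons=60)

```text
time_s: 4.88
ee_pos: [0.5795, 0.0519, 0.2312]
eef_rot: [180.0, 0.0, 156.8]
wrist_force: [-0.6, -0.6, -4.2]
grip_width: 0.0099
```

```bash
python3 - <<'E'
from h import *
wrist("w2")
c=cams.camera("scene");cv2.imwrite("pics/s2.png",cv2.resize(c["color"][150:330,220:460],None,fx=3,fy=3)[:,:,::-1])
E
```

```text
{'time_s': np.float64(4.883), 'ee_pos': array([0.579, 0.052, 0.231]), 'eef_rot': array([1.79969e+02, 4.60000e-02, 1.56827e+02]), 'q': array([-15.558,  27.679,   6.442, 100.233,  -3.782,  52.242,  59.295]), 'wrist_force': array([-0.586, -0.561, -4.163]), 'grip_width': np.float64(0.01)}
```

View pics/s2.png

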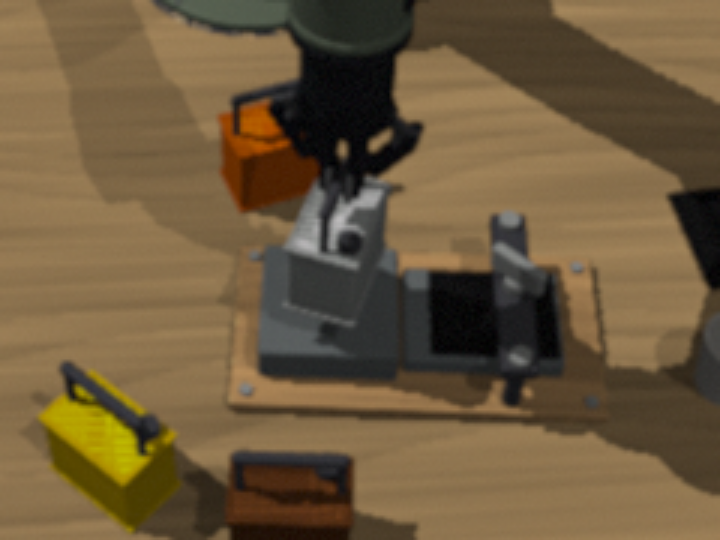

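The tin hangs level from the fingers, clear of the mould. Next I move it beyond the −y end.

Emit:
carry_out(delta_pos=[[-0.0015,-0.004,0],[-0.0015,-0.008,0],[-0.0015,-0.012,0],[-0.0015,-0.014,0],[-0.0015,-0.014,0],[-0.0015,-0.014,0],[-0.0015,-0.014,0],[-0.0015,-0.014,0]], turn=[[0,0,0],[0,0,0],[0,0,0],[0,0,0],[0,0,0],[0,0,0],[0,0,0],[0,0,0]], hand=[0,0,0,0,0,0,0,0])

```text
time_s: 5.65
ee_pos: [0.5668, -0.0446, 0.2302]
eef_rot: [-180.0, 0.0, 156.7]
wrist_force: [0.2, -0.3, -4.0]
grip_width: 0.01
```

Emit:
carry_out(delta_pos=[[-0.0015,-0.014,0],[-0.0015,-0.014,0],[-0.0015,-0.014,0],[-0.0015,-0.012,0],[-0.0015,-0.01,0],[-0.0015,-0.008,0],[-0.0015,-0.004,0],[-0.0015,-0.002,0]], turn=[[0,0,0],[0,0,0],[0,0,0],[0,0,0],[0,0,0],[0,0,0],[0,0,0],[0,0,0]], hand=[0,0,0,0,0,0,0,0])

```text
time_s: 6.32
ee_pos: [0.5551, -0.1208, 0.2303]
eef_rot: [-180.0, -0.0, 156.8]
wrist_force: [0.0, -0.0, -5.1]
grip_width: 0.0101
```

Emit:
carry_out(delta_pos=[[0,0,-0.006],[0,0,-0.012],[0,0,-0.015],[0,0,-0.015],[0,0,-0.015],[0,0,-0.012],[0,0,-0.006],[0,0,-0.004]], turn=[[0,0,0],[0,0,0],[0,0,0],[0,0,0],[0,0,0],[0,0,0],[0,0,0],[0,0,0]], hand=[0,0,0,0,0,0,0,0])

```text
time_s: 6.98
ee_pos: [0.5551, -0.1194, 0.1443]
eef_rot: [-180.0, -0.1, 156.9]
wrist_force: [-0.2, 0.1, -3.5]
grip_width: 0.0099
```

```bash
python3 - <<'E'
from h import *
wrist("w3")
c=cams.camera("scene");cv2.imwrite("pics/s3.png",cv2.resize(c["color"][180:340,160:400],None,fx=3,fy=3)[:,:,::-1])
E
```

```text
{'time_s': np.float64(6.983), 'ee_pos': array([ 0.555, -0.119,  0.144]), 'eef_rot': array([-1.79992e+02, -6.60000e-02,  1.56877e+02]), 'q': array([  1.43 ,  33.291,   6.637, 106.177,  -5.576,  40.908,  78.087]), 'wrist_force': array([-0.205,  0.08 , -3.472]), 'grip_width': np.float64(0.01)}
```

View pics/s3.png

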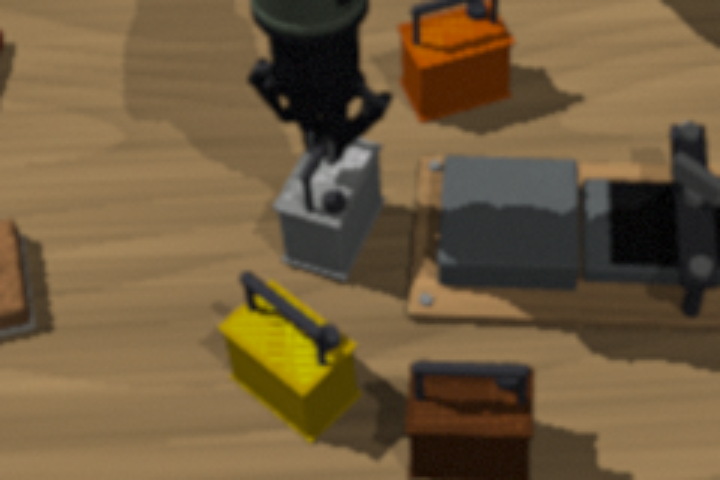

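The tin is upright beside the jig, just above the bench and clear of the yellow can. I lower it until it touches.

Emit:
carry_out(delta_pos=[[0,0,-0.002],[0,0,-0.002],[0,0,-0.001],[0,0,-0.001],[0,0,-0.001],[0,0,-0.001],[0,0,0]], turn=[[0,0,0],[0,0,0],[0,0,0],[0,0,0],[0,0,0],[0,0,0],[0,0,0]], hand=[0,0,0,0,0,0,0])

```text
time_s: 7.67
ee_pos: [0.5552, -0.1201, 0.1372]
eef_rot: [-180.0, -0.0, 156.8]
wrist_force: [-0.8, 0.6, -4.4]
grip_width: 0.0104
```

Emit:
carry_out(delta_pos=[[0,0,-0.001],[0,0,-0.001],[0,0,0]], turn=[[0,0,0],[0,0,0],[0,0,0]], hand=[0,0,0])

```text
time_s: 7.92
ee_pos: [0.5556, -0.1198, 0.1358]
eef_rot: [180.0, 0.0, 156.8]
wrist_force: [-2.1, 1.7, 6.4]
grip_width: 0.0099
```

Contact: the vertical force rose to +6 N. I release, wait and go up.

Emit:
carry_out(delta_pos=[[0,0,0],[0,0,0],[0,0,0],[0,0,0],[0,0,0],[0,0,0],[0,0,0],[0,0,0]], turn=[[0,0,0],[0,0,0],[0,0,0],[0,0,0],[0,0,0],[0,0,0],[0,0,0],[0,0,0]], hand=[30,60,100,100,100,100,100,100])

```text
time_s: 8.58
ee_pos: [0.5553, -0.1201, 0.1353]
eef_rot: [-180.0, 0.0, 156.8]
wrist_force: [0.5, -0.2, 1.7]
grip_width: 0.0856
```

Emit:
carry_out(delta_pos=[[0,0,0.005],[0,0,0.015],[0,0,0.02],[0,0,0.025],[0,0,0.025],[0,0,0.025],[0,0,0.025],[0,0,0]], turn=[[0,0,0],[0,0,0],[0,0,0],[0,0,0],[0,0,0],[0,0,0],[0,0,0],[0,0,0]], hand=[100,100,100,100,100,100,100,100])

```text
time_s: 9.25
ee_pos: [0.5568, -0.1205, 0.2802]
eef_rot: [179.9, 0.3, 156.8]
wrist_force: [0.5, -0.1, -0.9]
grip_width: 0.086
```

```bash
python3 - <<'E'
from h import *
wrist("w4");
c=cams.camera("scene");cv2.imwrite("pics/s4.png",cv2.resize(c["color"][180:340,160:400],None,fx=3,fy=3)[:,:,::-1])
E
```

```text
{'time_s': np.float64(9.25), 'ee_pos': array([ 0.557, -0.121,  0.28 ]), 'eef_rot': array([179.891,   0.349, 156.804]), 'q': array([ 1.7000e-02,  2.3393e+01,  8.5110e+00,  9.9333e+01, -4.0240e+00,
        5.7203e+01,  7.6802e+01]), 'wrist_force': array([ 0.518, -0.121, -0.923]), 'grip_width': np.float64(0.086)}
```

View pics/s4.png

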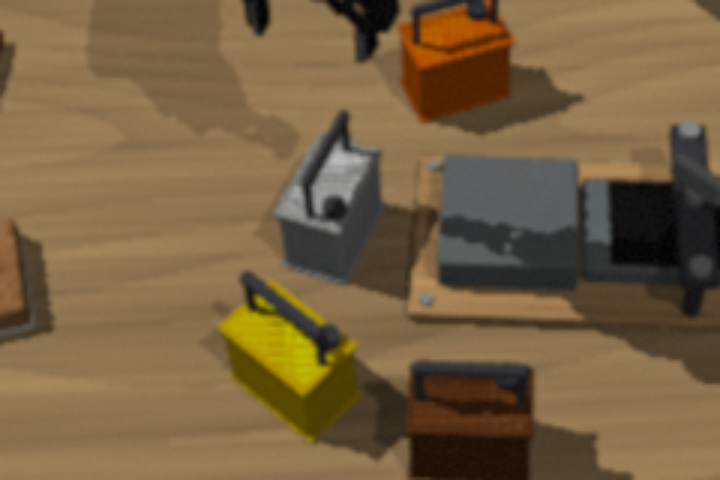

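The tin stands upright by itself. Next is the wing.

Emit:
carry_out(delta_pos=[[0.0022,0.0208,0],[0.0022,0.0208,0],[0.0022,0.0208,0],[0.0022,0.0208,0],[0.0022,0.0208,0],[0.0022,0.0208,0],[0.0022,0.0208,0],[0.0022,0.0208,0]], turn=[[0,0,-7],[0,0,-7],[0,0,-7],[0,0,-7],[0,0,-7],[0,0,-7],[0,0,-7],[0,0,-7]], hand=[100,100,100,100,100,100,100,100])

```text
time_s: 10.02
ee_pos: [0.5724, 0.0473, 0.2742]
eef_rot: [-179.9, 0.0, 100.5]
wrist_force: [0.2, 0.2, 0.2]
grip_width: 0.0856
```

Emit:
carry_out(delta_pos=[[0.0022,0.0208,0],[0.0022,0.0208,0],[0.0022,0.0208,0],[0.0022,0.0208,0],[0.0022,0.0208,0],[0.0022,0.0208,0],[0.0022,0.0208,0],[0.0022,0.0208,0]], turn=[[0,0,-7],[0,0,-7],[0,0,-7],[0,0,-7],[0,0,-7],[0,0,-7],[0,0,-7],[0,0,-7]], hand=[100,100,100,100,100,100,100,100])

```text
time_s: 10.68
ee_pos: [0.5901, 0.2136, 0.2742]
eef_rot: [-180.0, 0.1, 44.5]
wrist_force: [-0.1, -0.3, -0.2]
grip_width: 0.0855
```

Emit:
carry_out(delta_pos=[[0,0,-0.01],[0,0,-0.01],[0,0,0],[0,0,0]], turn=[[0,0,0],[0,0,0],[0,0,0],[0,0,0]], hand=[100,100,100,100])

```text
time_s: 11.02
ee_pos: [0.5902, 0.2114, 0.2544]
eef_rot: [-180.0, 0.1, 44.8]
wrist_force: [0.2, -0.3, 0.7]
grip_width: 0.0856
```

```bash
python3 - <<'E'
from h import *
c,T=wrist("w5");print(proj(c,[.59,.2125,.122],T))
E
```

```text
{'time_s': np.float64(11.017), 'ee_pos': array([0.59 , 0.211, 0.254]), 'eef_rot': array([-1.79982e+02,  1.13000e-01,  4.48300e+01]), 'q': array([-45.351,  33.622,  31.2  ,  92.594, -19.429,  59.383, -53.542]), 'wrist_force': array([ 0.211, -0.252,  0.705]), 'grip_width': np.float64(0.086)}
[324.22010123 239.51113817]
```

View pics/w5.png

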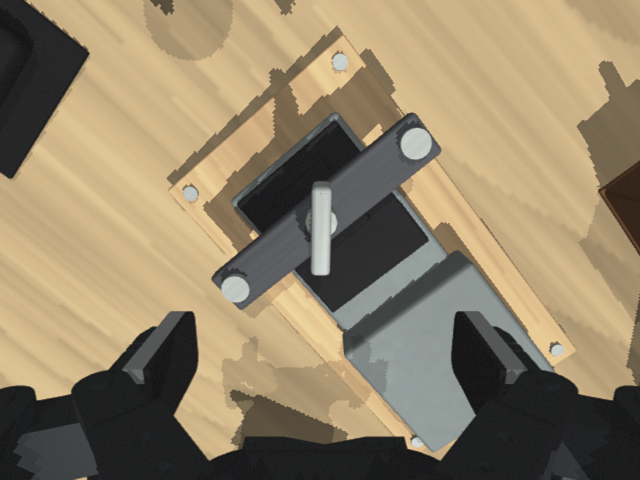

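The wing is vertical in the picture, from (322,182) to (320,275), and lined up with the tool's x axis. The bridge bolts are at (235,289) and (416,143).

```bash
python3 - <<'E'
from h import *
c=cams.camera("wrist");T=np.load("pics/w5.npy");k=lambda p,z:ray2z(c,p,z,T)
def seg(p,q,z):
    a,b=k(p,z),k(q,z);d=a-b;print((a+b)/2,np.linalg.norm(d),np.degrees(np.arctan2(d[1],d[0])))
seg((322,184),(320,272),.12);seg((235,289),(416,143),.083)
s=env.get_obs();print(s["ee_pos"],s["eef_rot"])
E
```

```text
[0.592791   0.21805547 0.12      ] 0.05495990242214302 43.45874842319511
[0.59116399 0.21657819 0.083     ] 0.16203421110666696 174.32902799954553
[0.59067557 0.2116444  0.25551474] [1.79995933e+02 1.05780177e-03 4.47937101e+01]
```

Emit:
carry_out(delta_pos=[[0.0009,0.0044,-0.0195],[0,0,-0.0195],[0,0,-0.0195],[0,0,-0.0195],[0,0,-0.0195],[0,0,-0.0195],[0,0,-0.0195],[0,0,-0.002]], turn=[[0,0,-1.3],[0,0,0],[0,0,0],[0,0,0],[0,0,0],[0,0,0],[0,0,0],[0,0,0]], hand=[100,100,100,100,100,100,100,100])

```text
time_s: 11.78
ee_pos: [0.5903, 0.2162, 0.1143]
eef_rot: [-179.9, 0.2, 43.5]
wrist_force: [-0.5, 0.0, -0.6]
grip_width: 0.0853
```

Emit:
carry_out(delta_pos=[[0,0,0],[0,0,0],[0,0,0],[0,0,0],[0,0,0],[0,0,0],[0,0,0],[0,0,0]], turn=[[0,0,0],[0,0,0],[0,0,0],[0,0,0],[0,0,0],[0,0,0],[0,0,0],[0,0,0]], hand=[60,40,25,15,0,0,0,0], newtons=40)

```text
time_s: 12.45
ee_pos: [0.5922, 0.2168, 0.1178]
eef_rot: [179.9, -0.1, 43.5]
wrist_force: [1.3, -2.7, 7.7]
grip_width: 0.0181
```

Emit:
carry_out(delta_pos=[[0,0,0],[0,0,0],[0,0,0],[0,0,0]], turn=[[0,0,0],[0,0,0],[0,0,0],[0,0,0]], hand=[0,0,0,0])

```text
time_s: 12.78
ee_pos: [0.5922, 0.2168, 0.1178]
eef_rot: [179.9, -0.1, 43.5]
wrist_force: [1.4, -1.6, 7.0]
grip_width: 0.0179
```

```bash
python3 - <<'E'
from h import *
wrist("w6");print(env.get_obs()["torque"])
E
```

```text
{'time_s': np.float64(12.783), 'ee_pos': array([0.592, 0.217, 0.118]), 'eef_rot': array([ 1.79934e+02, -8.60000e-02,  4.35100e+01]), 'q': array([-42.412,  43.076,  26.17 ,  97.937, -25.251,  44.823, -50.693]), 'wrist_force': array([ 1.397, -1.595,  6.991]), 'grip_width': np.float64(0.018)}
[-0.54161132 -0.17881569  0.00371654]
```

View pics/w6.png

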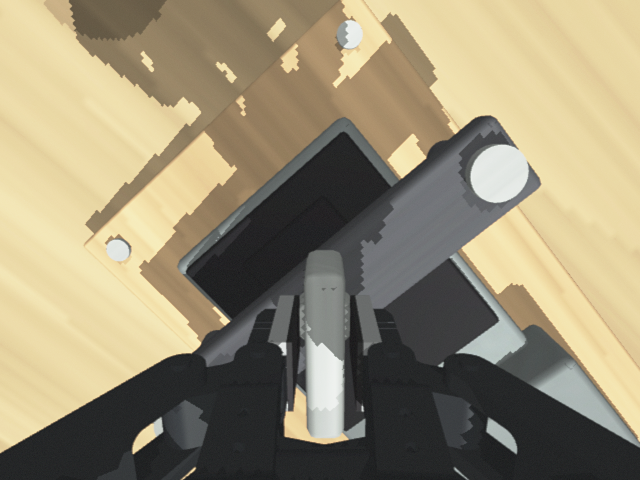

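The fingers stopped at 18 mm with a gap of about 3 mm on each side of the wing (307 to 343 px). The tips are probably on the round hub under the wing, so I open a little, go up 7 mm and close again.

Emit:
carry_out(delta_pos=[[0,0,0],[0,0,0],[0,0,0.004],[0,0,0.003],[0,0,0],[0,0,0],[0,0,0],[0,0,0]], turn=[[0,0,0],[0,0,0],[0,0,0],[0,0,0],[0,0,0],[0,0,0],[0,0,0],[0,0,0]], hand=[40,40,40,40,0,0,0,0])

```text
time_s: 13.5
ee_pos: [0.592, 0.2167, 0.1243]
eef_rot: [179.9, -0.1, 43.5]
wrist_force: [0.8, -2.4, 6.9]
grip_width: 0.0111
```

Emit:
carry_out(delta_pos=[[0,0,0],[0,0,0],[0,0,0],[0,0,0]], turn=[[0,0,0],[0,0,0],[0,0,0],[0,0,0]], hand=[0,0,0,0])

```text
time_s: 13.83
ee_pos: [0.592, 0.2167, 0.1243]
eef_rot: [179.9, -0.1, 43.5]
wrist_force: [0.9, -3.0, 7.1]
grip_width: 0.0109
```

Now the wing is gripped (11 mm). I turn clockwise.

Emit:
carry_out(delta_pos=[[0,0,0],[0,0,0],[0,0,0],[0,0,0],[0,0,0],[0,0,0],[0,0,0],[0,0,0]], turn=[[0,0,-2],[0,0,-4],[0,0,-4],[0,0,-4],[0,0,-4],[0,0,-4],[0,0,-4],[0,0,-4]], hand=[0,0,0,0,0,0,0,0], newtons=60)

```text
time_s: 14.5
ee_pos: [0.5921, 0.2166, 0.1244]
eef_rot: [180.0, -0.1, 13.3]
wrist_force: [2.5, -4.2, 6.1]
grip_width: 0.011
```

```bash
python3 - <<'E'
from h import *
s=env.get_obs();print(s["torque"],s["wrist_force"],s["q"],s["eef_rot"])
E
```

```text
[-0.64350745 -0.33375472  0.07212337] [ 2.50345837 -4.20816148  6.09204998] [-47.30128275  44.80104055  34.41617649  98.02688424 -32.64341201
  47.47719859 -74.69800303] [ 1.79967155e+02 -8.73606238e-02  1.33015872e+01]
```

Emit:
carry_out(delta_pos=[[0,0,0],[0,0,0],[0,0,0],[0,0,0],[0,0,0],[0,0,0],[0,0,0],[0,0,0]], turn=[[0,0,-3],[0,0,-3],[0,0,-3],[0,0,-3],[0,0,-2],[0,0,-1],[0,0,-1],[0,0,0]], hand=[0,0,0,0,0,0,0,0])

```text
time_s: 15.17
ee_pos: [0.5922, 0.2165, 0.1244]
eef_rot: [180.0, -0.1, -2.6]
wrist_force: [2.0, -3.0, 7.2]
grip_width: 0.0108
```

```bash
python3 - <<'E'
from h import *
s=env.get_obs();print(s["torque"],s["wrist_force"],s["q"],s["eef_rot"])
E
```

```text
[-0.66872239 -0.34746611 -0.03465906] [ 2.02994037 -2.95649177  7.15812984] [-49.59589306  46.20052212  38.49975879  98.14592618 -36.57519469
  48.80657918 -87.33006205] [ 1.79980628e+02 -1.03279368e-01 -2.56898158e+00]
```

Emit:
carry_out(delta_pos=[[0,0,0],[0,0,0],[0,0,0],[0,0,0]], turn=[[0,0,-1],[0,0,-1],[0,0,-1],[0,0,0]], hand=[0,0,0,0])

```text
time_s: 15.5
ee_pos: [0.5922, 0.2165, 0.1244]
eef_rot: [180.0, -0.1, -5.6]
wrist_force: [1.5, -3.1, 7.4]
grip_width: 0.0108
```

```bash
python3 - <<'E'
from h import *
s=env.get_obs();print(s["torque"],s["eef_rot"])
E
```

```text
[-0.67737881 -0.37325862 -0.07218171] [ 1.79987656e+02 -1.00002660e-01 -5.57445112e+00]
```

Emit:
carry_out(delta_pos=[[0,0,0],[0,0,0],[0,0,0],[0,0,0]], turn=[[0,0,-1],[0,0,-1],[0,0,-1],[0,0,0]], hand=[0,0,0,0])

```text
time_s: 15.83
ee_pos: [0.5922, 0.2165, 0.1244]
eef_rot: [180.0, -0.1, -8.5]
wrist_force: [1.2, -4.2, 8.7]
grip_width: 0.0107
```

```bash
python3 - <<'E'
from h import *
s=env.get_obs();print(s["torque"],s["eef_rot"])
E
```

```text
[-0.92060586 -0.40154745  1.32067729] [ 1.79969386e+02 -1.09858764e-01 -8.48105481e+00]
```

The torque jumped to 1.3 N m at yaw −8.5°, so the screw is on its seat. I hold there, then back off by 92°: 90° plus the wind-up.

Emit:
carry_out(delta_pos=[[0,0,0],[0,0,0],[0,0,0],[0,0,0]], turn=[[0,0,0],[0,0,0],[0,0,0],[0,0,0]], hand=[0,0,0,0])

```text
time_s: 16.17
ee_pos: [0.5922, 0.2165, 0.1244]
eef_rot: [180.0, -0.1, -8.4]
wrist_force: [1.6, -4.4, 7.4]
grip_width: 0.0103
```

Emit:
carry_out(delta_pos=[[0,0,0],[0,0,0],[0,0,0],[0,0,0],[0,0,0],[0,0,0],[0,0,0],[0,0,0]], turn=[[0,0,2],[0,0,4],[0,0,4],[0,0,4],[0,0,4],[0,0,4],[0,0,4],[0,0,4]], hand=[0,0,0,0,0,0,0,0])

```text
time_s: 16.83
ee_pos: [0.5921, 0.2166, 0.1244]
eef_rot: [180.0, -0.1, 21.7]
wrist_force: [1.4, -2.5, 7.8]
grip_width: 0.0106
```

Emit:
carry_out(delta_pos=[[0,0,0],[0,0,0],[0,0,0],[0,0,0],[0,0,0],[0,0,0],[0,0,0],[0,0,0]], turn=[[0,0,4],[0,0,4],[0,0,4],[0,0,4],[0,0,4],[0,0,4],[0,0,4],[0,0,4]], hand=[0,0,0,0,0,0,0,0])

```text
time_s: 17.5
ee_pos: [0.592, 0.2168, 0.1244]
eef_rot: [179.9, -0.0, 53.7]
wrist_force: [0.4, -2.6, 7.9]
grip_width: 0.0106
```

Emit:
carry_out(delta_pos=[[0,0,0],[0,0,0],[0,0,0],[0,0,0],[0,0,0],[0,0,0],[0,0,0],[0,0,0]], turn=[[0,0,4],[0,0,4],[0,0,4],[0,0,4],[0,0,4],[0,0,4],[0,0,4],[0,0,2]], hand=[0,0,0,0,0,0,0,0])

```text
time_s: 18.17
ee_pos: [0.5919, 0.2168, 0.1244]
eef_rot: [179.9, -0.0, 83.7]
wrist_force: [-0.6, -1.5, 9.1]
grip_width: 0.0107
```

Emit:
carry_out(delta_pos=[[0,0,0],[0,0,0],[0,0,0],[0,0,0],[0,0,0],[0,0,0]], turn=[[0,0,0],[0,0,0],[0,0,0],[0,0,0],[0,0,0],[0,0,0]], hand=[0,0,0,0,0,0])

```text
time_s: 18.67
ee_pos: [0.5918, 0.2168, 0.1244]
eef_rot: [179.9, -0.0, 83.5]
wrist_force: [-0.7, -2.6, 8.8]
grip_width: 0.0108
```

```bash
python3 - <<'E'
from h import *
wrist("w7");print(env.get_obs()["torque"])
c=cams.camera("top")["color"][170:320,200:400]
a=cv2.resize(c,(533,400),interpolation=cv2.INTER_CUBIC);b=cv2.resize(cv2.imread("pics/w7.png")[:,:,::-1],(533,400))[:,133:400]
cv2.imwrite("pics/f7.png",np.hstack([a,b])[:,:,::-1])
E
```

```text
{'time_s': np.float64(18.667), 'ee_pos': array([0.592, 0.217, 0.124]), 'eef_rot': array([ 1.79947e+02, -6.00000e-03,  8.35070e+01]), 'q': array([-35.918,  40.554,  15.824,  97.404, -14.744,  44.041, -19.554]), 'wrist_force': array([-0.722, -2.569,  8.843]), 'grip_width': np.float64(0.011)}
[-0.52463059  0.28468796  0.09563456]
```

View pics/f7.png

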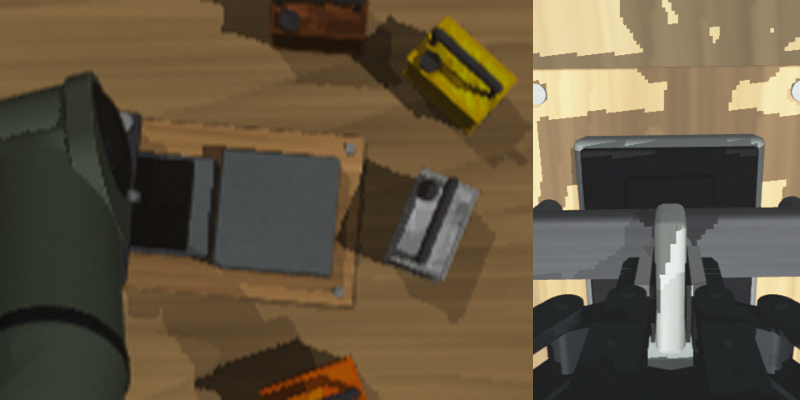

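The wing now stands square across the bridge bar and is still gripped. The tin is upright beside the jig. I hand the job in.

```bash
python3 -c "
from h import *
job_done()"
```

```text
the job is handed in; nothing more can be done
```

I lifted the metal tin off the mould and set it down upright on the bench beyond the jig's −y end. It stands about 0.25 m from the jig centre and has been let go. I then turned the wing screw clockwise onto its seat, backed it off a quarter turn and handed the job in with the screw still gripped, at about 19 s of the 59 s.

**Last checks**
- **Seat:** the wrist torque jumped to 1.3 N m at yaw −8.5°.
- **Back-off:** the tool ended at yaw 83.5°. The jig's own x axis is at about −6°, so that is about a quarter turn. In the wrist picture the wing is square across the bridge bar.
- **Grip:** the opening reads 11 mm on the wing at a 60 N grip setting.
- **Tin:** it stands upright and alone in the last top picture.

**What did not go to plan or was not checked**
- My first grip on the wing stopped at 18 mm, probably on the hub below it. I opened slightly, went up about 7 mm and gripped again.
- An upward force of about 9 N stayed on the wrist to the end.
- I did not check the cup or the screwdriver again in the last pictures, and the arm never went near them at low height. The shell looked unmoved.

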